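Space the launch blocks on the test rail

ROBOT

A 6-joint arm with a two-finger parallel gripper is mounted at the origin on a cart in front of the work surface, level with it; the furniture and walls round the work are solid. World frame = base frame: x ahead of the robot, y to its left, z up, the work surface at z = 0. Lengths are in mm, angles in rad, forces in N, time in s.
With the tool pointing down it reaches from about 300 to 875 mm from the base axis. Payload 6.4 kg.
Tool frame: the origin (TCP) lies midway between the tips of the shut fingers; the grasp point (between the pads) lies 19 mm behind it; z points along the fingers, y is the line along which they close (so a half turn about z gives the same grasp; the last joint's range is limited). The gripper opens to 85 mm and grips with 20 to 120 N. Pads are 22 mm wide; open, the fingers measure 114 mm over their backs; the gripper's body (76 mm by 85 mm) begins 54 mm behind the grasp point. The pads swing forward as they close: fully open they stand 13 mm farther back than shut.
Start: joints at [0.932, 0.181, 1.607, -0, 1.354, -0.206], TCP at [241.154, 522.002, 231.288] pointing down, gripper open.
Joint ranges: [-2.99, 2.99], [-0.89, 2.07], [0.3, 2.58], [-1.14, 4.28], [0, 2.63], [-3.12, 3.12]. Speed limits (rad/s): [2.57, 2.57, 3.01, 3.14, 3.14, 3.14].

INTERFACE

Orientations are given as [roll, pitch, yaw] about the fixed x, y, z axes, in that order (R = Rz(yaw) Ry(pitch) Rx(roll)).
In Python, from workcell import * gives the robot as it stands. The module is installed in compiled form; this text tells all that it offers.
- The arm moves only by the tool jog_arm, never from a script. Its argument "rows" is one flat list of numbers, 4 for each row, row after row: the shift along the tool's x, y, z in mm, then the turn about the tool's z in rad. A call has 1 to 8 rows; each row shifts and turns the commanded pose from where the row before left it, along the tool's axes as they then stand; what a row does not reach is not made up. A row lasts 1/10 s, in which the tool goes at most 50 mm and 8.59 degrees, less where a joint would pass 70% of its speed; a pose out of reach is approached as far as the arm can. A call is refused whole if a number of a shift passes 50 or a number of a turn 0.15, either way. A call with a gripper value outside its range is refused whole. "grip" is the gripper command: -1 is fully open, 1 is shut, values between are in proportion, set as the call begins (left out, the last holds). The fingers move at their own pace and stop on an object; "newtons" is the grip in N (left out, the last holds). Time passes only in rows, so rows that do not move let the fingers close. It gives the time, the measured TCP pose, the force, the opening and the grip force at its end, in the units of the state.
- observe(): the state, without advancing time (a new reading comes with each control period).
- camera(name): name is "scene" or "top" or "wrist"; returns a dict with "img" (384x512x3 uint8, blue, green, red), "mtx" (3x3 intrinsics, pixels), "rvec" (rotation vector, rad) and "tvec" (3), from world to camera coordinates, as OpenCV has them. Camera axes: x right, y down, z forward; pixel columns grow to the right and rows downward; lengths in mm; the calibration is good to about 2 mm. A picture is of the moment at which its call begins. There is no depth.
- sign_off(): hands the job in; it is judged then, once.
The state is a dict: "time_s": time; "qpos": joint angles; "joint_velocities": joint speeds; "effort": joint torques, N m; "tcp_pos": TCP position; "ee_rot": TCP orientation; "wrist_force": force on the tool from outside, world axes, zero at the start; "torque": the same for the moment, N m; "opening": finger opening in mm; "grip_force": force on a finger pad.
Only numpy, scipy, OpenCV 4.12 (cv2) and the standard library are available. Lean on these libraries where they do the work, as an engineer would, in place of code of your own. Each camera call takes 0.05 s, during which the arm holds its last target. There are 200 camera calls.

TASK

Set the three sliding connector blocks on the aluminium rail to equal gaps of one spacer thickness: take the steel spacer from its stand and, starting at the fixed end stop, press it gently straight down into each gap in turn until its foot is home on the rail, with its flat face kept snug and lightly pressed against the part that is already in place and its tapered side opening the gap by pushing the next block away. Do not shift a block that has been set, move the blocks with the spacer only, and leave the spacer standing home and upright in the last gap. Leave the other things on the bench alone.

Things in the scene. Friction and masses are not known exactly. Their poses are not given: they have to be found in the camera images.
- rail: Aluminium rail fixed to the bench, 60 x 250 x 12 mm. Origin under its centre; z up, y along the row towards the fixed end stop, x across the row, away from the robot's side. Its top, on which the spacer comes home, is 12 mm above the origin. The rail lies at a different place and yaw each time.
- stop: End stop, an aluminium block 56 x 28 (along the row) x 48 mm fixed on the rail near its +y end, without a connector. Origin at the centre of its underside, axes as the rail's.
- stop_top (a point): Centre of the end stop's top face, 60 mm above the bench; the face that looks along the row is 14 mm from it towards -y. Axes as the rail's.
- block_1_top (a point): Centre of the top face of sliding block 1 counted from the end stop, 60 mm above the bench; its two faces along the row lie 14 mm from it towards +y and -y. Axes as the rail's.
- block_2_top (a point): Centre of the top face of sliding block 2 counted from the end stop, 60 mm above the bench; its two faces along the row lie 14 mm from it towards +y and -y. Axes as the rail's.
- block_3_top (a point): Centre of the top face of sliding block 3 counted from the end stop, 60 mm above the bench; its two faces along the row lie 14 mm from it towards +y and -y. Axes as the rail's.
- block_1: Sliding block 1 counted from the end stop: aluminium, 50 x 28 (along the row) x 48 mm, edges rounded by 1.5 mm, a small brass coaxial jack on the side towards the robot. It slides along the rail only and stays where it is left; about 5 N along the row moves it. Origin at the centre of its underside, axes as the rail's. It starts 9.5 to 14 mm from the end stop.
- block_2: Sliding block 2 counted from the end stop: aluminium, 50 x 28 (along the row) x 48 mm, edges rounded by 1.5 mm, a small brass coaxial jack on the side towards the robot. It slides along the rail only and stays where it is left; about 5 N along the row moves it. Origin at the centre of its underside, axes as the rail's. Once block 1 has been set, the gap before this one is about 9.5 to 14 mm, whatever it was at first.
- block_3: Sliding block 3 counted from the end stop: aluminium, 50 x 28 (along the row) x 48 mm, edges rounded by 1.5 mm, a small brass coaxial jack on the side towards the robot. It slides along the rail only and stays where it is left; about 5 N along the row moves it. Origin at the centre of its underside, axes as the rail's. Once block 2 has been set, the gap before this one is about 9.5 to 14 mm, whatever it was at first.
- spacer_grip (a point): Grip centre of the steel spacer (30 x 20 x 100 mm, about 0.2 kg, upright in its stand at the start): on its centre line, 76 mm above the foot, 24 mm below the top. z up, y towards its flat face, x across: grip it over the sides that face +x and -x, 30 mm apart. In use y lies along the row; at the start +y of spacer and rail point the same way within 0.6 rad.
- spacer_foot (a point): Centre of the spacer's underside, 76 mm below the grip centre, axes as the spacer's. The flat face at y = +10 mm runs straight down to the foot; the other side is at y = -10 mm from the top down to 37 mm above the foot and tapers from there to y = +5 mm just above the foot, so that the nose is 5 mm thick, from y = +5 to +10 mm.
- spacer: The spacer as a whole; origin at its foot centre, axes as the spacer's.
- stand: Grey plastic stand fixed to the bench, 56 x 44 x 48 mm, with an upright slot 31.5 x 21.5 mm, 44 mm deep, with a sloping floor under the taper, in which the spacer's lower half stands loosely and upright. Origin under its centre.
- torque_wrench: Bystander: small torque wrench, 156 mm long, lying behind the rail. Origin at its underside.
- flux_pot: Bystander: small jar, 37 mm wide, 28 mm tall, left of the rail. Origin under its centre.
- adapter_n: Bystander: coaxial adapter, 42 mm long, lying left of the rail. Origin at its underside.

How it is judged:
By the outcome, as a careful person would: the job done as asked, in the order asked, and still so for the second after the job is handed in, with the robot touching nothing.
It also fails if it takes over 67 s, if anything falls off the work surface, if the arm or the gripper's body presses on something with over 40 N, if the wrist force passes 120 N, or if a joint passes its speed limit or range.

## Working session

There is one attempt and no reset: what is moved stays moved. The work goes in short steps, Python scripts to look and compute and a tool call to move; the robot and the scene stay as the last step left them, time stands still between calls to the robot, and variables do not carry over. Pictures are saved under pics/ and viewed, at most 10 in all, crops included, and the job is handed in when it is done.

Besides the shell and the picture viewer there is one more tool, called by a JSON object that holds its "name" and its "arguments", one argument or row to a line. jog_arm: Moves the arm, as the interface text tells. Its arguments: {"type":"object","properties":{"rows":{"type":"array"},"grip":{"type":"number"},"newtons":{"type":"number"}},"required":["rows"]}

```bash
mkdir -p pics
cat > h.py <<'E'
from workcell import *
import numpy as np, cv2, pickle
def grab(n,tag):
    c=camera(n); pickle.dump(c,open(f'pics/{tag}.pkl','wb')); return c
def load(tag): return pickle.load(open(f'pics/{tag}.pkl','rb'))
def ray(c,uv,z):
    R=cv2.Rodrigues(np.array(c['rvec'],float))[0]; t=np.array(c['tvec'],float).ravel()
    d=R.T@np.linalg.inv(c['mtx'])@np.array([uv[0],uv[1],1.]); o=-R.T@t
    return o+d*(z-o[2])/d[2]
def proj(c,P):
    return cv2.projectPoints(np.array(P,float).reshape(-1,3),np.array(c['rvec'],float),np.array(c['tvec'],float),np.array(c['mtx'],float),None)[0].reshape(-1,2)
def crop(c,x0,y0,x1,y1,s,fn):
    cv2.imwrite(f'pics/{fn}.png',cv2.resize(c['img'][y0:y1,x0:x1],None,fx=s,fy=s,interpolation=cv2.INTER_CUBIC))
E
python3 - <<'E'
from h import *
a=grab('top','top0');b=grab('scene','scene0')
s=np.vstack([a['img'],b['img']])
cv2.imwrite('pics/top0.png',cv2.resize(a['img'],(800,600),interpolation=cv2.INTER_CUBIC))
cv2.imwrite('pics/scene0.png',cv2.resize(b['img'],(800,600),interpolation=cv2.INTER_CUBIC))
for c in (a,b):
    R=cv2.Rodrigues(np.array(c['rvec'],float))[0]; print((-R.T@np.array(c['tvec']).ravel()).round(),R.round(2).tolist(),c['mtx'][0])
print(observe())
E
```

```text
[ 446.   -5. 1626.] [[-0.02, -1.0, -0.01], [-1.0, 0.02, -0.07], [0.07, 0.0, -1.0]] [490.65284924   0.         255.39058269]
[-85. 465. 569.] [[-0.56, -0.83, 0.01], [-0.43, 0.29, -0.85], [0.7, -0.49, -0.52]] [359.32662233   0.         256.47623423]
{'time_s': 0.1, 'qpos': array([ 9.31711084e-01,  1.81486882e-01,  1.60787972e+00, -1.91396845e-05,
        1.35382598e+00, -2.06280993e-01]), 'joint_velocities': array([-0.00019245, -0.00225757, -0.00280398, -0.00013098,  0.0006124 ,
        0.00071308]), 'effort': array([ 4.54682558e-04, -4.45873618e+01, -3.52236986e+01, -2.06208529e-04,
        4.00419187e-03, -2.07465047e-05]), 'tcp_pos': array([240.84471664, 521.58617352, 230.47660246]), 'ee_rot': array([-3.14002281e+00, -3.09411600e-04,  2.70879230e+00]), 'wrist_force': array([ 1.4288239 , -0.18762993, -0.87995912]), 'torque': array([ 0.03414256, -0.04018034,  0.03155001]), 'grip_force': 0.0, 'opening': 85.37163580877954}
```

View pics/top0.png

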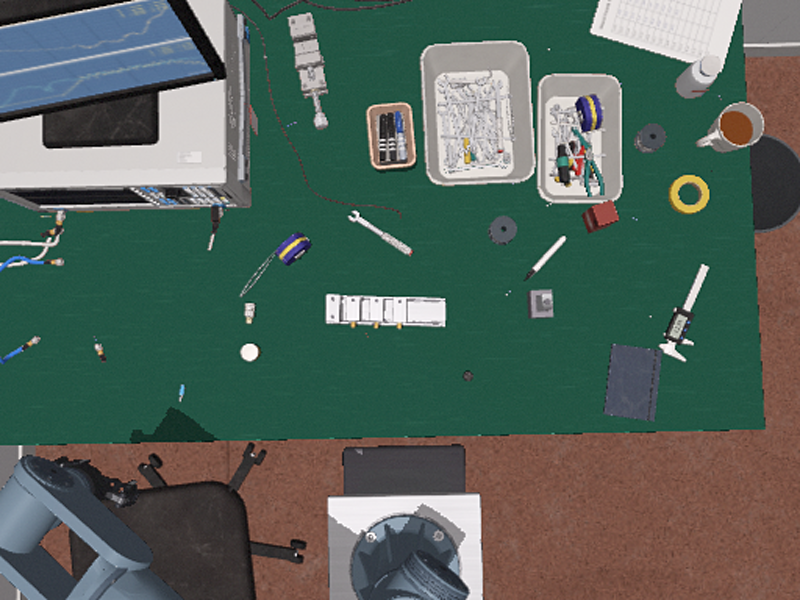

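View pics/scene0.png

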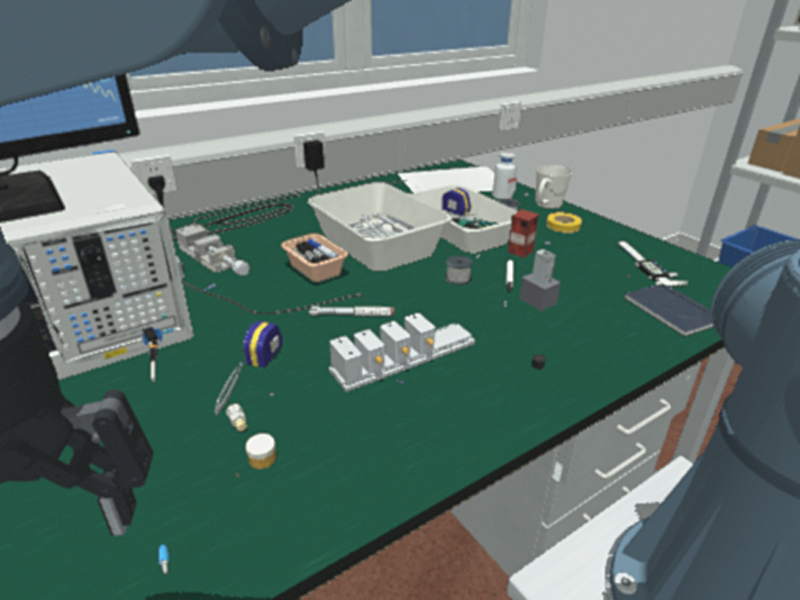

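The top view shows the rail at about (326–445, 295–325), with the stop on its left end and the blocks at about x = 354, 376 and 398. The stand with the spacer is at (541,304). The scene view agrees. Next I'll work out coarse positions.

Run:
```python
from h import *
c=load('top0');k=1.5625
for n,uv,z in [('stand',(541,304),48),('spacertop',(544,300),105),('railL',(326,310),12),('railR',(445,312),12),('stoptop',(336,309),60),('b3',(398,311),60)]:
    print(n,ray(c,np.array(uv)/k,z).round(1))
crop(c,200,175,360,225,5,'top0c')
w=grab('wrist','w0')
R=cv2.Rodrigues(np.array(w['rvec'],float))[0]; print((-R.T@np.array(w['tvec']).ravel()).round(1),R.round(3).tolist(),w['mtx'].round(1).tolist())
```

```text
stand [ 539.3 -290.5   48. ]
spacertop [ 543.7 -286.4  105. ]
railL [538.7 156.2  12. ]
railR [529.  -94.5  12. ]
stoptop [537.6 130.9  60. ]
b3 [530.7   4.2  60. ]
[175.3 552.8 373.7] [[0.42, 0.908, -0.002], [0.87, -0.402, 0.286], [0.258, -0.122, -0.958]] [[328.5, 0.0, 254.6], [0.0, 328.5, 190.4], [0.0, 0.0, 1.0]]
```

View pics/top0c.png

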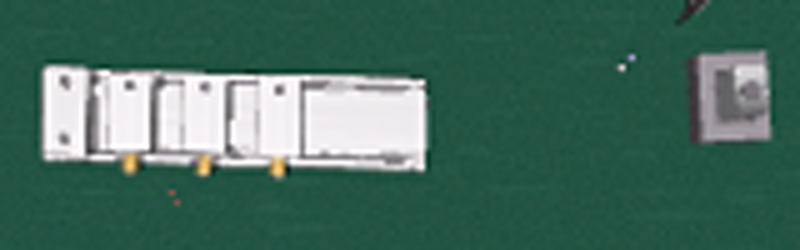

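The crop shows the row enlarged: stop, three blocks with their jacks towards the robot, then the stand at right. I'll go over the row first for a wrist view on the way to the spacer.

```bash
cat >> h.py <<'E'
def plan(p1,yaw1,n,p0=None,yaw0=None):
    s=observe()
    p0=np.array(s['tcp_pos']) if p0 is None else np.array(p0,float); y=s['ee_rot'][2] if yaw0 is None else yaw0
    dt=-((yaw1-y+np.pi)%(2*np.pi)-np.pi)/n; d=(np.array(p1,float)-p0)/n; out=[]
    for i in range(n):
        X=np.array([np.cos(y),np.sin(y),0]);Y=np.array([np.sin(y),-np.cos(y),0])
        out.append([round(X@d,1),round(Y@d,1),round(-d[2],1),round(dt,3)]); y-=dt
    for i in range(0,n,8): print(sum(out[i:i+8],[]))
E
python3 -c "
from h import *
plan([534,40,245],np.pi/2-0.04,14)"
```

```text
[np.float64(-33.4), np.float64(-22.5), np.float64(-1.0), np.float64(0.084), np.float64(-35.2), np.float64(-19.6), np.float64(-1.0), np.float64(0.084), np.float64(-36.7), np.float64(-16.5), np.float64(-1.0), np.float64(0.084), np.float64(-38.0), np.float64(-13.4), np.float64(-1.0), np.float64(0.084), np.float64(-39.0), np.float64(-10.1), np.float64(-1.0), np.float64(0.084), np.float64(-39.7), np.float64(-6.8), np.float64(-1.0), np.float64(0.084), np.float64(-40.1), np.float64(-3.5), np.float64(-1.0), np.float64(0.084), np.float64(-40.3), np.float64(-0.1), np.float64(-1.0), np.float64(0.084)]
[np.float64(-40.1), np.float64(3.3), np.float64(-1.0), np.float64(0.084), np.float64(-39.7), np.float64(6.7), np.float64(-1.0), np.float64(0.084), np.float64(-39.0), np.float64(10.0), np.float64(-1.0), np.float64(0.084), np.float64(-38.0), np.float64(13.2), np.float64(-1.0), np.float64(0.084), np.float64(-36.8), np.float64(16.4), np.float64(-1.0), np.float64(0.084), np.float64(-35.3), np.float64(19.4), np.float64(-1.0), np.float64(0.084)]
```

{"name": "jog_arm", "arguments": {
  "rows": [-33.4,-22.5,-1,0.084,-35.2,-19.6,-1,0.084,-36.7,-16.5,-1,0.084,-38,-13.4,-1,0.084,-39,-10.1,-1,0.084,-39.7,-6.8,-1,0.084,-40.1,-3.5,-1,0.084,-40.3,0,-1,0.084]
}}

```text
time_s: 0.95
tcp_pos: [409.3, 245.4, 239.2]
ee_rot: [-3.142, -0.0, 2.033]
wrist_force: [0.8, 0.6, 0.2]
opening: 85.0
grip_force: 0.0
```

{"name": "jog_arm", "arguments": {
  "rows": [-40.1,3.3,-1,0.084,-39.7,6.7,-1,0.084,-39,10,-1,0.084,-38,13.2,-1,0.084,-36.8,16.4,-1,0.084,-35.3,19.4,-1,0.084,0,0,0,0,0,0,0,0]
}}

```text
time_s: 1.75
tcp_pos: [534.7, 40.2, 244.7]
ee_rot: [-3.14, -0.0, 1.531]
wrist_force: [0.4, -0.2, -0.5]
opening: 85.4
grip_force: 0.0
```

```bash
sed -i 's/round(X@d,1),round(Y@d,1),round(-d\[2\],1),round(dt,3)/float(round(X@d,1)),float(round(Y@d,1)),float(round(-d[2],1)),float(round(dt,3))/' h.py
python3 - <<'E'
from h import *
w=grab('wrist','w1')
cv2.imwrite('pics/w1.png',cv2.resize(w['img'],(800,600),interpolation=cv2.INTER_CUBIC))
s=observe();print(s['tcp_pos'],s['ee_rot'])
plan([542,-287,235],np.pi/2-0.04,8)
E
```

```text
[534.34659806  41.00443931 244.77322525] [-3.14029216e+00 -5.34857663e-04  1.53291527e+00]
[-40.9, 2.5, 1.2, 0.0, -40.9, 2.5, 1.2, 0.0, -40.9, 2.5, 1.2, 0.0, -40.9, 2.5, 1.2, 0.0, -40.9, 2.6, 1.2, 0.0, -40.9, 2.6, 1.2, 0.0, -40.9, 2.6, 1.2, 0.0, -40.9, 2.6, 1.2, 0.0]
```

View pics/w1.png

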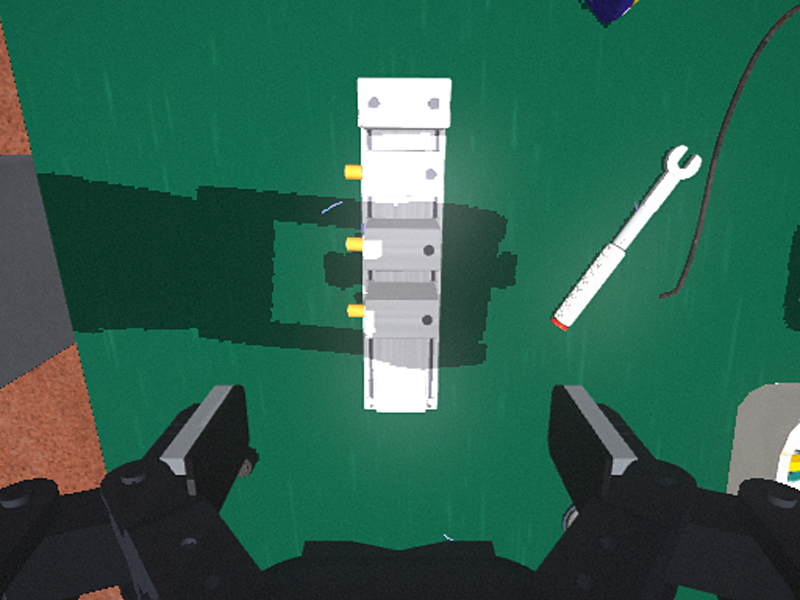

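The wrist view shows the stop top at (358–451, 78–127) and the blocks below it. The jacks are on the left, the rail's near end is at about y = 410, and the wrench is clear at right. I'll enlarge this view for measuring and move on to the spacer.

{"name": "jog_arm", "arguments": {
  "rows": [-40.9,2.5,1.2,0,-40.9,2.5,1.2,0,-40.9,2.5,1.2,0,-40.9,2.5,1.2,0,-40.9,2.6,1.2,0,-40.9,2.6,1.2,0,-40.9,2.6,1.2,0,-40.9,2.6,1.2,0]
}}

```text
time_s: 2.6
tcp_pos: [542.9, -286.6, 235.7]
ee_rot: [3.142, -0.0, 1.536]
wrist_force: [0.7, 0.0, -0.2]
opening: 85.4
grip_force: 0.0
```

{"name": "jog_arm", "arguments": {
  "rows": [0,0,0,0,0,0,0,0,0,0,0,0]
}}

```text
time_s: 2.9
tcp_pos: [543.0, -284.9, 235.6]
ee_rot: [-3.141, -0.001, 1.535]
wrist_force: [-0.1, 0.0, -0.1]
opening: 85.6
grip_force: 0.0
```

Run:
```python
from h import *
w=grab('wrist','w2')
a=cv2.resize(load('w1')['img'][40:275,200:320],None,fx=2.55,fy=2.55,interpolation=cv2.INTER_CUBIC)
b=cv2.resize(w['img'][80:300,170:340],None,fx=2.72,fy=2.72,interpolation=cv2.INTER_CUBIC)
h=min(len(a),len(b)); print(a.shape,b.shape)
cv2.imwrite('pics/m2.png',np.hstack([a[:h],b[:h]]))
s=observe();print(s['tcp_pos'],s['ee_rot'])
```

```text
(599, 306, 3) (598, 462, 3)
[ 543.10599339 -284.88282185  235.73575952] [-3.14147310e+00 -5.57717723e-04  1.53520081e+00]
```

View pics/m2.png

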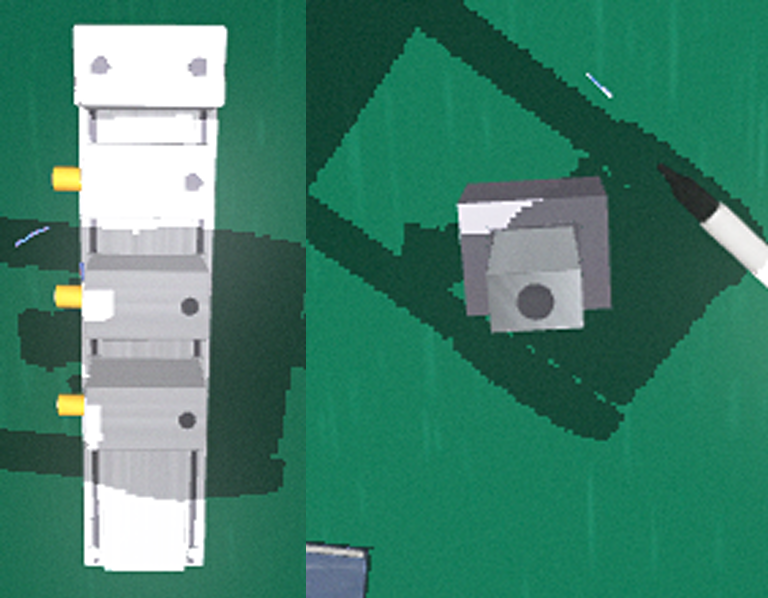

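Left half: stop top corners at (73,25), (227,27), (224,107) and (75,104), and block holes at (193,182), (190,306) and (187,420). Right half: spacer top corners at (487,275), (582,268), (584,327) and (492,332), centre hole at (535,301).

Run:
```python
from h import *
a=load('w1');b=load('w2')
fa=lambda u,z:ray(a,np.array(u)/2.55+[200,40],z)
fb=lambda u,z:ray(b,(np.array(u)-[306,0])/2.72+[170,80],z)
A={k:fa(u,z) for k,u,z in [('sFL',(73,25),60),('sFR',(227,27),60),('sNR',(224,107),60),('sNL',(75,104),60),('h1',(193,182),60),('h2',(190,306),60),('h3',(187,420),60),('rL',(84,565),12),('rR',(203,567),12),('b1fL',(80,145),60),('b1nL',(80,217),60),('b3fL',(86,387),60),('b3nL',(86,448),60),('b3nR',(206,450),60),('b1fR',(210,147),60),('b1nR',(210,219),60)]}
for k,v in A.items(): print(k,v.round(1))
d=A['h1']-A['h3'];print('row yaw',np.arctan2(-d[0],d[1]), 'pitch',np.linalg.norm(A['h1']-A['h2']),np.linalg.norm(A['h2']-A['h3']))
e=(A['sFR']-A['sFL']+A['sNR']-A['sNL']);print('stop yaw',np.arctan2(e[1],e[0]),np.linalg.norm(e)/2, 'len',np.linalg.norm(A['sFL']-A['sNL']),'ctr',(A['sFL']+A['sFR']+A['sNR']+A['sNL'])/4)
r=A['rR']-A['rL'];print('rail',np.linalg.norm(r),np.arctan2(r[1],r[0]))
z=104
c=[fb(u,z) for u in [(487,275),(582,268),(584,327),(492,332)]];h=fb((535,301),z)
print('spacer',np.mean(c,0),h,[np.linalg.norm(c[i]-c[i-1]).round(1) for i in range(4)])
e=c[1]-c[0]+c[2]-c[3];print('yaw',np.arctan2(e[1],e[0]))
```

```text
sFL [515.2 152.   60. ]
sFR [570.9 149.1  60. ]
sNR [569.5 121.6  60. ]
sNL [514.2 124.9  60. ]
h1 [557.4  94.9  60. ]
h2 [555.2  47.   60. ]
h3 [552.9  -0.9  60. ]
rL [501.7 -92.4  12. ]
rR [561.2 -95.8  12. ]
b1fL [515.2 110.2  60. ]
b1nL [513.6  83.5  60. ]
b3fL [511.9  15.   60. ]
b3nL [510.4 -11.6  60. ]
b3nR [560.5 -14.5  60. ]
b1fR [564.1 107.5  60. ]
b1nR [563.7  80.7  60. ]
row yaw -0.04730033117666176 pitch 47.99472718812762 47.91771264912037
stop yaw -0.055452578113444416 55.6037217905693 len 27.16395082178354 ctr [542.45868337 136.89773135  60.        ]
rail 59.62205507787375 -0.05746129885510489
spacer [ 542.93375501 -293.70546759  104.        ] [ 542.54050465 -293.76377677  104.        ] [np.float64(19.2), np.float64(30.3), np.float64(19.7), np.float64(29.9)]
yaw 0.030635717984615524
```

{"name": "jog_arm", "arguments": {
  "rows": [-8.8,-0.1,15,-0.066,0,0,30,0,0,0,35,0,0,0,35,0,0,0,30,0,0,0,20,0,0,0,9.7,0,0,0,0,0]
}}

```text
time_s: 3.75
tcp_pos: [541.9, -294.0, 59.9]
ee_rot: [-3.14, -0.002, 1.6]
wrist_force: [0.1, 0.2, 1.1]
opening: 85.6
grip_force: 0.0
```

{"name": "jog_arm", "arguments": {
  "rows": [0,0,0,0,0,0,0,0,0,0,0,0,0,0,0,0,0,0,0,0,0,0,0,0,0,0,0,0],
  "grip": 1,
  "newtons": 80
}}

```text
time_s: 4.45
tcp_pos: [543.0, -296.2, 62.1]
ee_rot: [3.14, 0.001, 1.599]
wrist_force: [-0.2, 1.2, 5.8]
opening: 29.2
grip_force: 78.7
```

Run:
```python
from h import *
w=grab('wrist','w3')
crop(w,130,130,390,320,3,'w3')
s=observe();print(s['tcp_pos'],s['ee_rot'],s['opening'],s['grip_force'],s['wrist_force'],s['torque'],s['qpos'])
```

```text
[ 543.01707134 -296.20966789   62.15185619] [3.14013671e+00 9.88029500e-04 1.59859331e+00] 29.114966184327066 78.73849153518677 [-0.50775929  1.49166232  6.44000051] [ 0.2381193  -0.02226473 -0.0232187 ] [-6.91101015e-01  4.67683760e-01  1.60749189e+00  2.46160642e-04
  1.06467070e+00 -7.19017871e-01]
```

View pics/w3.png

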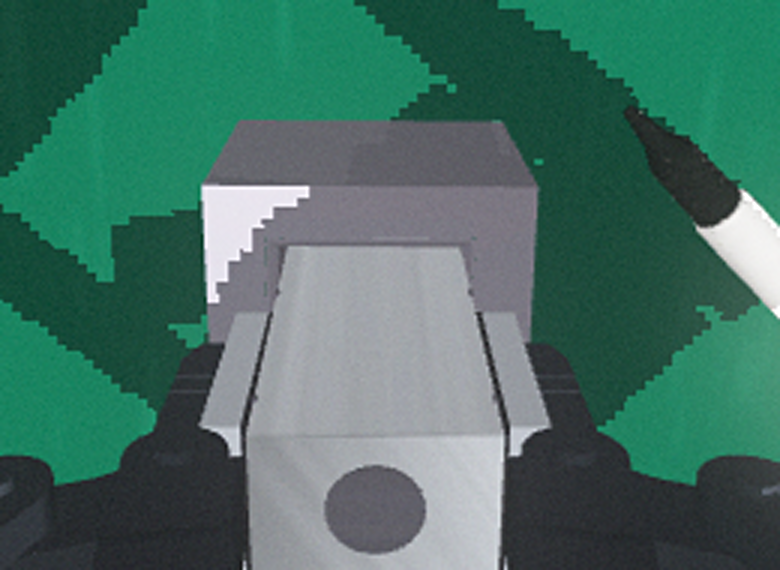

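The grasp is good: the spacer is flush between the pads, hole at about (375,508) in the crop. I'll lift it straight out and work out the spacer's offset in the hand.

{"name": "jog_arm", "arguments": {
  "rows": [0,0,-5,0,0,0,-15,0,0,0,-20,0,0,0,-20,0,0,0,-20,0,0,0,-15,0,0,0,-5,0,0,0,0,0]
}}

```text
time_s: 5.3
tcp_pos: [542.6, -295.9, 161.8]
ee_rot: [3.141, 0.001, 1.599]
wrist_force: [-0.0, 0.0, -1.8]
opening: 29.2
grip_force: 80.7
```

Run:
```python
from h import *
b=load('w3')
f=lambda u:ray(b,np.array(u)/3+[130,130],104)
L,R,H=f((246,436)),f((505,436)),f((375,509)); print(L,R,H,np.linalg.norm(R-L))
w=grab('wrist','w4'); s=observe();print(s['tcp_pos'],s['ee_rot'],s['wrist_force'])
plan([541.1,109.4-2.2,157],1.521,12)
# expected top-edge rows if unchanged
g0=cv2.cvtColor(b['img'],cv2.COLOR_BGR2GRAY).astype(int);g1=cv2.cvtColor(w['img'],cv2.COLOR_BGR2GRAY).astype(int)
print(g0[268:282,250],g1[268:282,250])
```

```text
[ 528.20797789 -284.38021956  104.        ] [ 558.31108399 -283.57090991  104.        ] [ 543.47230718 -293.81699748  104.        ] 30.113983112855777
[ 542.11687337 -295.55157268  160.7124317 ] [-3.14117462e+00 -3.12175728e-04  1.59879506e+00] [ 0.02295873  0.31242781 -1.34089741]
[33.6, 0.9, 0.3, 0.006, 33.6, 0.6, 0.3, 0.006, 33.6, 0.4, 0.3, 0.006, 33.6, 0.2, 0.3, 0.006, 33.6, -0.0, 0.3, 0.006, 33.6, -0.2, 0.3, 0.006, 33.6, -0.5, 0.3, 0.006, 33.6, -0.7, 0.3, 0.006]
[33.6, -0.9, 0.3, 0.006, 33.5, -1.1, 0.3, 0.006, 33.5, -1.3, 0.3, 0.006, 33.5, -1.5, 0.3, 0.006]
[160 161 156 162 160 163 159 147 168 168 169 169 171 172] [152 156 153 151 150 155 150 145 160 159 156 162 161 161]
```

{"name": "jog_arm", "arguments": {
  "rows": [33.6,0.9,0.3,0.006,33.6,0.6,0.3,0.006,33.6,0.4,0.3,0.006,33.6,0.2,0.3,0.006,33.6,0,0.3,0.006,33.6,-0.2,0.3,0.006,33.6,-0.5,0.3,0.006,33.6,-0.7,0.3,0.006]
}}

```text
time_s: 6.15
tcp_pos: [540.1, -25.3, 157.1]
ee_rot: [-3.139, -0.001, 1.55]
wrist_force: [0.6, 0.2, -1.7]
opening: 29.0
grip_force: 80.7
```

{"name": "jog_arm", "arguments": {
  "rows": [33.6,-0.9,0.3,0.006,33.5,-1.1,10,0.006,33.5,-1.3,10,0.006,33.5,-1.5,5,0.006,0,0,0,0,0,0,0,0,0,0,0,0]
}}

```text
time_s: 6.85
tcp_pos: [540.1, 106.5, 132.8]
ee_rot: [-3.141, 0.0, 1.526]
wrist_force: [0.3, -0.5, -1.0]
opening: 29.6
grip_force: 80.7
```

Run:
```python
from h import *
w=grab('wrist','w5'); s=observe();print(s['tcp_pos'],s['ee_rot'],s['wrist_force'])
crop(w,155,80,355,350,2.2,'w5')
t=camera('scene'); pickle.dump(t,open('pics/s5.pkl','wb'))
p=proj(t,[[540,110,60]])[0].astype(int);print(p)
a=cv2.imread('pics/w5.png');b=cv2.resize(t['img'][p[1]-60:p[1]+60,p[0]-40:p[0]+40],(330,495),interpolation=cv2.INTER_CUBIC);
m=np.zeros((max(len(a),495),a.shape[1]+330,3),np.uint8);m[:len(a),:a.shape[1]]=a;m[:495,a.shape[1]:]=b;cv2.imwrite('pics/m5.png',m);print(m.shape)
```

```text
[540.31184883 106.28666041 133.06878472] [-3.14120841e+00  3.22928563e-04  1.52576575e+00] [ 0.01820532  0.27555522 -2.19835955]
[230 218]
(594, 770, 3)
```

View pics/m5.png

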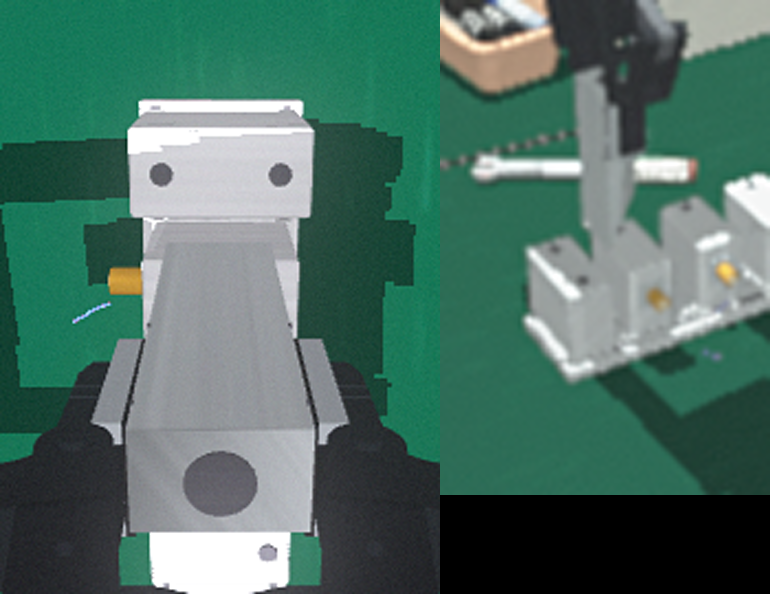

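Run:
```python
from h import *
w=load('w5'); f=lambda u,z:ray(w,np.array(u)/2.2+[155,80],z).round(1)
print('stop near edge',f((131,217),60),f((311,217),60))
for z in (74,75,76): print('foot',f((165,241),z),f((277,241),z))
print('block1 far top edge',f((142,260),60),f((299,260),60))
print('top edge', f((130,429),175),f((312,429),175))
cv2.imwrite('pics/w5b.png',cv2.resize(w['img'][160:215,200:310],None,fx=7,fy=7,interpolation=cv2.INTER_CUBIC))
```

```text
stop near edge [513.9 124.9  60. ] [569.4 122.4  60. ]
foot [525.2 120.8  74. ] [557.8 119.3  74. ]
foot [525.3 121.1  75. ] [557.8 119.6  75. ]
foot [525.4 121.4  76. ] [557.7 119.9  76. ]
block1 far top edge [516.3 110.8  60. ] [565.6 108.6  60. ]
top edge [527.  119.7 175. ] [555.7 118.4 175. ]
```

View pics/w5b.png

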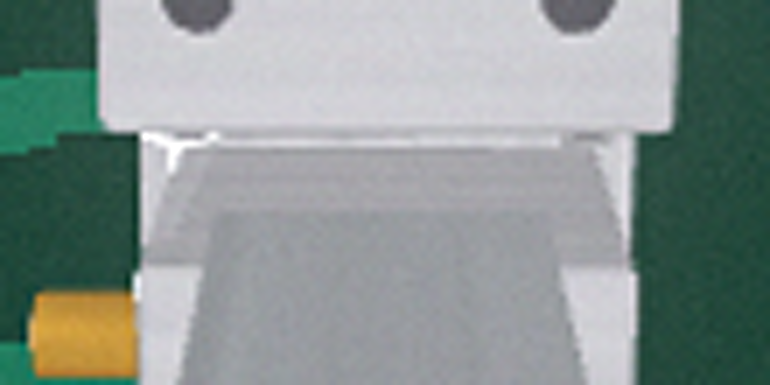

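The enlarged crop shows the foot edge at about y = 212, between the stop's face edge (y ≈ 132) and block 1's edge (y ≈ 266). The clearance to the stop is about 3.5 mm and the edges are parallel, so I'll lower the nose into the gap and feel for the stop.

{"name": "jog_arm", "arguments": {
  "rows": [0,0,6,0,0,0,8,0,0,0,8,0,0,0,5,0,0,0,0,0,0,0,0,0]
}}

```text
time_s: 7.55
tcp_pos: [540.2, 107.3, 106.1]
ee_rot: [-3.141, 0.0, 1.527]
wrist_force: [0.2, -0.4, -1.9]
opening: 29.3
grip_force: 80.7
```

{"name": "jog_arm", "arguments": {
  "rows": [1,0,0,0,1,0,0,0,0,0,0,0,0,0,0,0]
}}

```text
time_s: 7.95
tcp_pos: [540.6, 109.3, 106.6]
ee_rot: [3.141, 0.0, 1.527]
wrist_force: [1.2, -1.2, -3.1]
opening: 29.0
grip_force: 80.7
```

{"name": "jog_arm", "arguments": {
  "rows": [0.6,0,0,0,0,0,0,0]
}}

```text
time_s: 8.15
tcp_pos: [540.6, 109.5, 106.5]
ee_rot: [3.141, 0.001, 1.527]
wrist_force: [-0.1, -2.9, -1.2]
opening: 29.2
grip_force: 80.8
```

{"name": "jog_arm", "arguments": {
  "rows": [0.5,0,0,0,0,0,0,0]
}}

```text
time_s: 8.35
tcp_pos: [540.6, 109.7, 106.5]
ee_rot: [3.141, 0.001, 1.527]
wrist_force: [-0.4, -5.0, 0.7]
opening: 29.0
grip_force: 81.0
```

{"name": "jog_arm", "arguments": {
  "rows": [0.4,0,0,0,0,0,0,0]
}}

```text
time_s: 8.55
tcp_pos: [540.6, 109.8, 106.6]
ee_rot: [3.141, 0.002, 1.527]
wrist_force: [-1.4, -6.5, 1.5]
opening: 29.1
grip_force: 81.1
```

Contact with the stop is found, at about 4 N per mm. I'll ease off to a light press and go down.

{"name": "jog_arm", "arguments": {
  "rows": [-0.8,0,0,0,0,0,1.5,0,0,0,1.5,0,0,0,1.5,0,0,0,1.5,0,0,0,1,0,0,0,0,0]
}}

```text
time_s: 9.25
tcp_pos: [540.5, 109.7, 99.1]
ee_rot: [3.142, 0.001, 1.527]
wrist_force: [0.3, -5.9, -0.8]
opening: 29.3
grip_force: 80.9
```

{"name": "jog_arm", "arguments": {
  "rows": [0,0,1,0,0,0,1,0,0,0,1,0,0,0,1,0]
}}

```text
time_s: 9.65
tcp_pos: [540.7, 109.7, 95.9]
ee_rot: [3.141, 0.001, 1.527]
wrist_force: [-4.0, -5.2, 10.4]
opening: 28.9
grip_force: 82.1
```

{"name": "jog_arm", "arguments": {
  "rows": [0,0,1,0,0,0,1,0,0,0,1,0,0,0,1,0]
}}

```text
time_s: 10.05
tcp_pos: [541.9, 109.7, 93.0]
ee_rot: [3.138, 0.001, 1.527]
wrist_force: [-1.7, -4.9, 11.4]
opening: 29.2
grip_force: 82.0
```

{"name": "jog_arm", "arguments": {
  "rows": [0,0,1,0,0,0,1,0,0,0,1,0,0,0,1,0]
}}

```text
time_s: 10.45
tcp_pos: [542.4, 109.7, 89.4]
ee_rot: [3.137, 0.001, 1.527]
wrist_force: [-1.2, -5.7, 10.8]
opening: 29.5
grip_force: 82.2
```

{"name": "jog_arm", "arguments": {
  "rows": [0,0,1,0,0,0,1,0,0,0,1,0,0,0,1,0,0,0,1,0,0,0,1,0]
}}

```text
time_s: 11.05
tcp_pos: [542.6, 109.7, 83.4]
ee_rot: [3.137, 0.0, 1.527]
wrist_force: [0.0, -5.2, 10.5]
opening: 29.0
grip_force: 82.2
```

{"name": "jog_arm", "arguments": {
  "rows": [0,0,1,0,0,0,1,0,0,0,1,0,0,0,1,0,0,0,1,0,0,0,0,0]
}}

```text
time_s: 11.65
tcp_pos: [542.0, 109.7, 77.5]
ee_rot: [3.138, 0.0, 1.527]
wrist_force: [0.4, -4.0, 6.3]
opening: 29.4
grip_force: 81.7
```

{"name": "jog_arm", "arguments": {
  "rows": [0,0,1,0,0,0,1,0,0,0,1,0,0,0,0,0]
}}

```text
time_s: 12.05
tcp_pos: [541.8, 109.7, 74.4]
ee_rot: [3.139, 0.0, 1.527]
wrist_force: [-0.2, -4.4, 5.4]
opening: 28.8
grip_force: 81.7
```

{"name": "jog_arm", "arguments": {
  "rows": [0,0,1,0,0,0,1,0,0,0,1,0,0,0,0,0]
}}

```text
time_s: 12.45
tcp_pos: [541.8, 109.7, 71.4]
ee_rot: [3.139, 0.0, 1.527]
wrist_force: [-0.4, -4.9, 5.7]
opening: 29.2
grip_force: 81.7
```

{"name": "jog_arm", "arguments": {
  "rows": [0,0,1,0,0,0,0,0]
}}

```text
time_s: 12.65
tcp_pos: [541.8, 109.7, 70.3]
ee_rot: [3.139, 0.0, 1.527]
wrist_force: [0.8, -4.6, 5.8]
opening: 29.1
grip_force: 81.8
```

{"name": "jog_arm", "arguments": {
  "rows": [0,0,1,0,0,0,0,0]
}}

```text
time_s: 12.85
tcp_pos: [541.9, 109.7, 70.1]
ee_rot: [3.139, 0.001, 1.527]
wrist_force: [-2.9, -4.2, 13.1]
opening: 29.0
grip_force: 82.6
```

{"name": "jog_arm", "arguments": {
  "rows": [0,0,1,0,0,0,0,0]
}}

```text
time_s: 13.05
tcp_pos: [541.9, 109.7, 70.0]
ee_rot: [3.139, 0.001, 1.527]
wrist_force: [-5.6, -5.1, 19.5]
opening: 29.3
grip_force: 83.5
```

Home: z stays at 70.1 while the force rises. With the spacer flush in gap 1, TCP y is 109.7, so gap 2 is a shift of 48 mm along the row. I'll lift straight out.

{"name": "jog_arm", "arguments": {
  "rows": [0,0,-2,0,0,0,-3,0,0,0,-6,0,0,0,-10,0,0,0,-14,0,0,0,-16,0,0,0,-14,0,0,0,0,0]
}}

```text
time_s: 13.85
tcp_pos: [542.2, 110.9, 135.1]
ee_rot: [3.137, -0.002, 1.527]
wrist_force: [-0.0, 1.1, -1.5]
opening: 29.0
grip_force: 80.8
```

{"name": "jog_arm", "arguments": {
  "rows": [0,0,0,0,0,0,0,0]
}}

```text
time_s: 14.05
tcp_pos: [539.8, 110.4, 131.6]
ee_rot: [-3.14, -0.001, 1.527]
wrist_force: [-1.2, -0.6, -1.2]
opening: 29.2
grip_force: 80.8
```

{"name": "jog_arm", "arguments": {
  "rows": [-12,0,0,0,-14,0,0,0,-14,0,0,0,-9.2,0,0,0,0,0,0,0,0,0,0,0]
}}

```text
time_s: 14.65
tcp_pos: [538.3, 60.4, 132.3]
ee_rot: [3.142, -0.0, 1.526]
wrist_force: [0.7, 0.5, -2.1]
opening: 29.1
grip_force: 80.8
```

Run:
```python
from h import *
P=[]
for i in range(4):
    w=camera('wrist'); s=observe(); P.append(s['tcp_pos'])
pickle.dump(w,open('pics/w6.pkl','wb'));print(np.mean(P,0),np.std(P,0),s['ee_rot'],s['wrist_force'])
crop(w,155,60,355,330,2.2,'w6')
```

```text
[538.2487427   61.0227176  132.31680679] [0.02030142 0.1917134  0.01513791] [ 3.14152093e+00 -1.36860974e-04  1.52728436e+00] [-0.13630652 -0.60305659 -1.0120621 ]
```

View pics/w6.png

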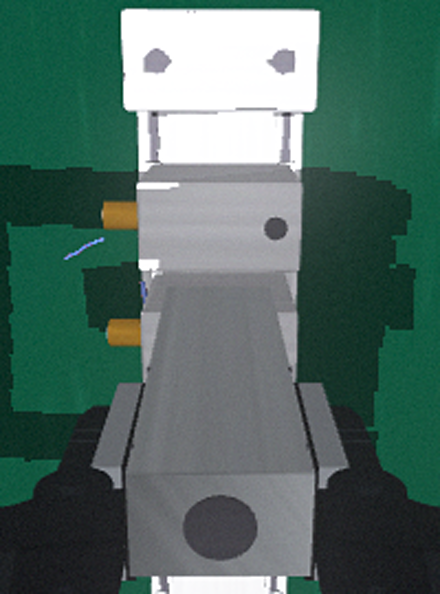

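The gaps look clean: block 1 sits about 20 mm from the stop, and the foot edge (crop y ≈ 287) is just short of block 1's face (y ≈ 270). A freely sliding block 1 must see less than 5 N, so the arm holds slightly back and the wedge reaction makes the contact.

{"name": "jog_arm", "arguments": {
  "rows": [0,0,6,0,0,0,8,0,0,0,8,0,0,0,6,0,0,0,3,0,0,0,0,0,0,0,0,0]
}}

```text
time_s: 15.55
tcp_pos: [538.4, 60.8, 101.3]
ee_rot: [3.141, 0.0, 1.527]
wrist_force: [0.9, -0.3, -1.0]
opening: 29.0
grip_force: 80.8
```

{"name": "jog_arm", "arguments": {
  "rows": [0.3,0,0,0,0,0,0,0]
}}

```text
time_s: 15.75
tcp_pos: [538.6, 61.0, 101.7]
ee_rot: [3.141, 0.0, 1.527]
wrist_force: [0.7, -1.0, -1.3]
opening: 28.7
grip_force: 80.8
```

{"name": "jog_arm", "arguments": {
  "rows": [0,0,0,0,0,0,0,0]
}}

```text
time_s: 15.95
tcp_pos: [538.4, 61.0, 101.5]
ee_rot: [3.141, 0.0, 1.527]
wrist_force: [0.2, -0.4, -0.7]
opening: 29.0
grip_force: 80.8
```

{"name": "jog_arm", "arguments": {
  "rows": [0,0,1,0,0,0,1,0,0,0,1,0,0,0,1,0]
}}

```text
time_s: 16.35
tcp_pos: [538.3, 61.1, 97.3]
ee_rot: [3.142, -0.0, 1.527]
wrist_force: [-0.3, -1.2, 2.1]
opening: 28.9
grip_force: 81.2
```

{"name": "jog_arm", "arguments": {
  "rows": [0,0,1,0,0,0,1,0,0,0,1,0]
}}

```text
time_s: 16.65
tcp_pos: [539.1, 61.1, 95.5]
ee_rot: [3.14, -0.0, 1.527]
wrist_force: [-1.6, -0.2, 7.6]
opening: 29.2
grip_force: 81.8
```

{"name": "jog_arm", "arguments": {
  "rows": [0,0,1,0,0,0,1,0]
}}

```text
time_s: 16.85
tcp_pos: [539.6, 61.1, 93.8]
ee_rot: [3.139, -0.0, 1.527]
wrist_force: [-2.1, 0.4, 7.4]
opening: 29.2
grip_force: 81.8
```

{"name": "jog_arm", "arguments": {
  "rows": [-0.5,0,0,0,0,0,0,0]
}}

```text
time_s: 17.05
tcp_pos: [539.6, 61.0, 93.7]
ee_rot: [3.139, -0.001, 1.527]
wrist_force: [-1.1, 2.5, 5.6]
opening: 28.8
grip_force: 81.9
```

{"name": "jog_arm", "arguments": {
  "rows": [0,0,1,0,0,0,1,0]
}}

```text
time_s: 17.25
tcp_pos: [539.8, 61.0, 91.8]
ee_rot: [3.138, -0.001, 1.527]
wrist_force: [0.7, 1.6, 7.2]
opening: 28.9
grip_force: 81.8
```

{"name": "jog_arm", "arguments": {
  "rows": [0,0,1,0,0,0,1,0]
}}

```text
time_s: 17.45
tcp_pos: [539.9, 61.0, 89.9]
ee_rot: [3.138, -0.001, 1.527]
wrist_force: [0.1, 2.3, 7.4]
opening: 29.2
grip_force: 81.8
```

{"name": "jog_arm", "arguments": {
  "rows": [-0.2,0,1,0,0,0,1,0,0,0,1,0]
}}

```text
time_s: 17.75
tcp_pos: [539.9, 61.0, 86.9]
ee_rot: [3.138, -0.001, 1.527]
wrist_force: [-0.6, 2.2, 7.0]
opening: 29.2
grip_force: 81.8
```

{"name": "jog_arm", "arguments": {
  "rows": [0,0,1,0,0,0,1,0,0,0,1,0]
}}

```text
time_s: 18.05
tcp_pos: [539.9, 61.0, 83.8]
ee_rot: [3.138, -0.001, 1.527]
wrist_force: [-0.5, 1.7, 6.9]
opening: 29.3
grip_force: 81.8
```

{"name": "jog_arm", "arguments": {
  "rows": [0,0,1,0,0,0,1,0,0,0,1,0]
}}

```text
time_s: 18.35
tcp_pos: [539.8, 61.0, 80.6]
ee_rot: [3.138, -0.001, 1.527]
wrist_force: [0.7, 2.6, 2.8]
opening: 29.2
grip_force: 81.3
```

{"name": "jog_arm", "arguments": {
  "rows": [0,0,1,0,0,0,1,0]
}}

```text
time_s: 18.55
tcp_pos: [538.6, 60.9, 77.4]
ee_rot: [3.141, -0.001, 1.527]
wrist_force: [1.8, 4.2, 1.6]
opening: 29.3
grip_force: 81.3
```

{"name": "jog_arm", "arguments": {
  "rows": [0.4,0,0,0,0,0,1,0,0,0,1,0]
}}

```text
time_s: 18.85
tcp_pos: [537.9, 61.0, 75.0]
ee_rot: [-3.141, -0.0, 1.527]
wrist_force: [0.6, 3.9, 2.0]
opening: 28.6
grip_force: 81.1
```

{"name": "jog_arm", "arguments": {
  "rows": [0.2,0,1,0,0,0,1,0,0,0,1,0,0,0,0,0]
}}

```text
time_s: 19.25
tcp_pos: [538.1, 61.1, 72.0]
ee_rot: [-3.141, -0.0, 1.527]
wrist_force: [0.7, 3.2, 0.2]
opening: 28.7
grip_force: 81.2
```

{"name": "jog_arm", "arguments": {
  "rows": [0,0,1,0,0,0,1,0,0,0,0,0]
}}

```text
time_s: 19.55
tcp_pos: [538.3, 61.0, 70.2]
ee_rot: [3.142, -0.0, 1.527]
wrist_force: [1.2, 4.1, -0.1]
opening: 29.2
grip_force: 81.4
```

{"name": "jog_arm", "arguments": {
  "rows": [0.4,0,0,0,0,0,0,0]
}}

```text
time_s: 19.75
tcp_pos: [538.3, 61.1, 70.2]
ee_rot: [3.142, 0.001, 1.527]
wrist_force: [-0.1, 1.0, -0.1]
opening: 29.1
grip_force: 81.3
```

{"name": "jog_arm", "arguments": {
  "rows": [0.3,0,1,0,0,0,0,0]
}}

```text
time_s: 19.95
tcp_pos: [538.4, 61.1, 70.1]
ee_rot: [-3.142, 0.001, 1.527]
wrist_force: [-2.8, -0.4, 7.5]
opening: 28.9
grip_force: 82.2
```

Run:
```python
from h import *
s=observe();print(s['tcp_pos'],s['ee_rot'],s['wrist_force'],s['torque'],s['joint_velocities'].round(4))
```

```text
[538.41263226  61.14865681  70.10718631] [-3.14155357e+00  1.03772623e-03  1.52704686e+00] [-2.80259757 -0.3958659   7.5463122 ] [0.01595175 0.64709682 0.00346494] [-0.0005 -0.0019  0.0012 -0.0008 -0.0002 -0.0019]
```

{"name": "jog_arm", "arguments": {
  "rows": [0,0,-1,0,0,0,0,0]
}}

```text
time_s: 20.15
tcp_pos: [538.2, 61.2, 70.2]
ee_rot: [-3.141, 0.001, 1.527]
wrist_force: [-0.8, -1.1, 1.9]
opening: 29.1
grip_force: 81.2
```

{"name": "jog_arm", "arguments": {
  "rows": [0.3,0,0,0,0,0,0,0]
}}

```text
time_s: 20.35
tcp_pos: [538.2, 61.4, 70.2]
ee_rot: [-3.141, 0.001, 1.527]
wrist_force: [-0.9, -3.1, 1.0]
opening: 28.9
grip_force: 81.2
```

Run:
```python
from h import *
w=grab('wrist','w7'); s=observe();print(s['tcp_pos'],s['ee_rot'],s['wrist_force'])
g=cv2.cvtColor(w['img'],cv2.COLOR_BGR2GRAY).astype(int)
# expected rows: stop near edge, block1 far/near edges at z=60
yv=np.array([.046,.999]);c=np.array([542.46,136.9])
for d in (14,34,62): print(d,proj(w,[*(c-d*yv),60])[0].round(1))
for u in (240,254,268): print(u,g[60:275,u].tolist())
```

```text
[538.20384746  61.42979232  70.23313831] [-3.14128119e+00  1.03132312e-03  1.52693806e+00] [-1.42933159 -4.209613    1.23441273]
14 [255.7 119.1]
34 [255.6 162. ]
62 [255.5 217.1]
240 [248, 248, 248, 249, 247, 247, 246, 247, 247, 247, 247, 248, 249, 247, 247, 246, 247, 246, 246, 246, 247, 246, 247, 245, 246, 246, 246, 246, 245, 245, 245, 244, 244, 245, 246, 245, 244, 245, 245, 245, 245, 245, 245, 244, 245, 245, 245, 245, 246, 247, 246, 245, 246, 244, 245, 245, 226, 195, 186, 253, 248, 248, 247, 249, 248, 248, 247, 247, 247, 248, 247, 247, 247, 247, 247, 246, 247, 247, 247, 247, 247, 247, 248, 254, 124, 135, 126, 102, 101, 103, 101, 103, 101, 101, 105, 100, 102, 102, 102, 103, 99, 100, 117, 129, 131, 130, 132, 127, 129, 130, 131, 132, 130, 129, 124, 129, 130, 127, 131, 132, 133, 129, 129, 126, 129, 125, 123, 124, 123, 130, 132, 133, 130, 125, 126, 127, 125, 122, 122, 124, 121, 119, 125, 122, 122, 122, 122, 120, 121, 125, 123, 123, 122, 123, 127, 116, 94, 87, 91, 86, 89, 91, 89, 86, 89, 87, 92, 86, 86, 87, 86, 88, 87, 89, 87, 82, 86, 83, 88, 84, 84, 85, 82, 85, 87, 85, 89, 89, 85, 83, 
[... 1436 characters left out ...]
, 245, 246, 244, 245, 244, 244, 245, 245, 244, 245, 245, 244, 243, 245, 244, 243, 244, 243, 246, 251, 121, 131, 133, 122, 102, 104, 106, 100, 105, 102, 100, 102, 99, 103, 104, 102, 99, 102, 97, 114, 127, 130, 131, 133, 131, 134, 133, 133, 128, 126, 129, 129, 125, 127, 128, 132, 134, 133, 130, 129, 127, 126, 124, 125, 126, 123, 130, 130, 131, 128, 130, 127, 127, 128, 117, 124, 121, 122, 120, 126, 124, 121, 121, 123, 125, 121, 126, 126, 123, 121, 123, 125, 118, 101, 89, 82, 88, 85, 81, 87, 87, 88, 83, 85, 88, 87, 85, 87, 82, 81, 88, 84, 80, 85, 86, 84, 83, 83, 86, 83, 83, 84, 83, 85, 89, 86, 88, 83, 86, 87, 84, 85, 86, 88, 84, 87, 81, 86, 83, 87, 83, 88, 82, 85, 85, 87, 84, 86, 83, 86, 86, 79]
```

Contact with block 1 is confirmed and the foot is home at z = 70.1, the same height as gap 1. I'll ease the press off and lift to gap 3.

{"name": "jog_arm", "arguments": {
  "rows": [-0.4,0,0,0,0,0,-2,0,0,0,-4,0,0,0,-8,0,0,0,-14,0,0,0,-18,0,0,0,-16,0,0,0,0,0]
}}

```text
time_s: 21.2
tcp_pos: [540.8, 62.2, 136.2]
ee_rot: [3.135, -0.001, 1.527]
wrist_force: [0.4, 0.4, -1.4]
opening: 29.2
grip_force: 80.8
```

{"name": "jog_arm", "arguments": {
  "rows": [0,0,0,0,0,0,0,0,-12,0,0,0,-14,0,0,0,-14,0,0,0,-8,0,0,0,0,0,0,0,0,0,0,0]
}}

```text
time_s: 22.0
tcp_pos: [536.1, 13.3, 132.2]
ee_rot: [-3.141, -0.0, 1.526]
wrist_force: [0.7, 0.8, -1.3]
opening: 28.7
grip_force: 80.8
```

Run:
```python
from h import *
P=[]
for i in range(5):
    w=camera('wrist'); s=observe(); P.append(s['tcp_pos'])
pickle.dump(w,open('pics/w8.pkl','wb'));print(np.array(P).round(2).tolist(),s['ee_rot'],s['wrist_force'])
# holes on block tops / stop: dark blobs, sub-pixel centroid on z=60
g=cv2.cvtColor(w['img'],cv2.COLOR_BGR2GRAY)
bl=cv2.adaptiveThreshold(g,255,cv2.ADAPTIVE_THRESH_MEAN_C,cv2.THRESH_BINARY_INV,31,25)
n,l,st,ce=cv2.connectedComponentsWithStats(bl)
for i in range(1,n):
    x,y,ww,h,a=st[i]
    if 25<a<300 and .6<ww/h<1.6 and 190<ce[i][0]<320: print(a,ce[i].round(1),ray(w,ce[i],60).round(2))
```

```text
[[536.16, 13.62, 132.27], [536.15, 13.84, 132.29], [536.17, 14.0, 132.31], [536.17, 14.08, 132.32], [536.16, 14.09, 132.3]] [ 3.14157126e+00 -7.79060178e-05  1.52745257e+00] [-0.66824299  0.03648338 -1.05988051]
112 [223.6   4.1] [523.74 137.55  60.  ]
116 [285.1   4.2] [559.72 135.94  60.  ]
109 [281.7  89.6] [556.72  88.25  60.  ]
85 [279.5 165.5] [554.27  39.71  60.  ]
45 [234.1 187.4] [522.99  25.83  60.  ]
51 [200.3 248.5] [495.74 -19.06  60.  ]
122 [266.1 297.7] [541.83 -62.19  60.  ]
```

Pitch from stop hole to block 1 hole is 47.8 mm, close to 48. The free position is 0.9 mm past the expected flush line (13.2), so I'll back off 1.5 mm before going down.

{"name": "jog_arm", "arguments": {
  "rows": [-1.5,0,0,0,0,0,6,0,0,0,8,0,0,0,8,0,0,0,6,0,0,0,3,0,0,0,0,0,0,0,0,0]
}}

```text
time_s: 23.05
tcp_pos: [536.2, 12.1, 101.4]
ee_rot: [3.141, 0.0, 1.527]
wrist_force: [0.2, -0.2, -2.3]
opening: 29.3
grip_force: 80.8
```

{"name": "jog_arm", "arguments": {
  "rows": [0,0,0,0,0,0,0,0]
}}

```text
time_s: 23.25
tcp_pos: [536.4, 12.1, 101.7]
ee_rot: [3.141, 0.0, 1.527]
wrist_force: [-0.9, 0.0, -1.6]
opening: 29.1
grip_force: 80.8
```

{"name": "jog_arm", "arguments": {
  "rows": [0,0,1,0,0,0,1,0,0,0,1,0,0,0,1,0]
}}

```text
time_s: 23.65
tcp_pos: [536.8, 12.4, 98.2]
ee_rot: [3.14, -0.0, 1.527]
wrist_force: [-1.4, 2.5, 6.5]
opening: 29.1
grip_force: 81.6
```

{"name": "jog_arm", "arguments": {
  "rows": [0,0,1,0,0,0,1,0]
}}

```text
time_s: 23.85
tcp_pos: [537.1, 12.4, 96.5]
ee_rot: [3.139, -0.0, 1.527]
wrist_force: [-0.9, 1.6, 6.4]
opening: 29.4
grip_force: 81.5
```

Run:
```python
from h import *
def holes(w,lo=190,hi=330):
    g=cv2.cvtColor(w['img'],cv2.COLOR_BGR2GRAY)
    bl=cv2.adaptiveThreshold(g,255,cv2.ADAPTIVE_THRESH_MEAN_C,cv2.THRESH_BINARY_INV,31,25)
    n,l,st,ce=cv2.connectedComponentsWithStats(bl)
    for i in range(1,n):
        x,y,ww,h,a=st[i]
        if 25<a<400 and .7<ww/h<1.4 and lo<ce[i][0]<hi: print(a,(x,y,ww,h),ce[i].round(1),ray(w,(x+ww/2-.5,y+h/2-.5),60).round(2))
w=grab('wrist','w9'); print('now');holes(w)
print('w8');holes(load('w8'));print('w6');holes(load('w6'));print('w7');holes(load('w7'));print('w1');holes(load('w1'))
s=observe();print(s['tcp_pos'],s['wrist_force'])
```

```text
now
166 (np.int32(279), np.int32(78), np.int32(13), np.int32(16)) [285.1  85.9] [556.81  88.39  60.  ]
119 (np.int32(277), np.int32(171), np.int32(12), np.int32(12)) [282.3 176.4] [554.52  39.55  60.  ]
74 (np.int32(193), np.int32(244), np.int32(12), np.int32(11)) [198.9 248.4] [503.02  -3.22  60.  ]
151 (np.int32(252), np.int32(286), np.int32(20), np.int32(28)) [264.5 300.9] [539.61 -40.2   60.  ]
w8
112 (np.int32(218), np.int32(0), np.int32(13), np.int32(10)) [223.6   4.1] [523.95 137.35  60.  ]
109 (np.int32(277), np.int32(83), np.int32(10), np.int32(14)) [281.7  89.6] [556.62  88.29  60.  ]
85 (np.int32(275), np.int32(161), np.int32(10), np.int32(10)) [279.5 165.5] [554.29  39.71  60.  ]
45 (np.int32(230), np.int32(185), np.int32(11), np.int32(8)) [234.1 187.4] [523.55  25.    60.  ]
51 (np.int32(196), np.int32(243), np.int32(9), np.int32(12)) [200.3 248.5] [495.51 -19.01  60.  ]
w6
105 (np.int32(221), np.int32(82), np.int32(12), np.int32(12)) [225.8  87.4] [524.36 138.08  60.  ]
108 (np.int32(276), np.int32(82), np.int32(13), np.int32(12)) [283.2  87.5] [559.07 136.54  60.  ]
30
[... 459 characters left out ...]
289.4 190.4] [556.77  88.11  60.  ]
187 (np.int32(243), np.int32(285), np.int32(29), np.int32(29)) [261.8 301.9] [538.36  27.57  60.  ]
w1
36 (np.int32(236), np.int32(62), np.int32(8), np.int32(7)) [239.2  65.4] [524.52 138.48  60.  ]
39 (np.int32(274), np.int32(63), np.int32(7), np.int32(7)) [277.2  65.7] [559.54 136.2   60.  ]
30 (np.int32(273), np.int32(108), np.int32(6), np.int32(7)) [275.1 110.8] [557.25  95.27  60.  ]
36 (np.int32(271), np.int32(157), np.int32(7), np.int32(7)) [274.  159.9] [554.69  46.99  60.  ]
31 (np.int32(270), np.int32(202), np.int32(7), np.int32(6)) [272.7 204.5] [552.55  -0.65  60.  ]
[537.14835164  12.40040064  96.36807383] [-0.62383367  2.02791123  5.58263611]
```

The image pitches for stop–1 and 1–2 are identical (75.9 px at the same image rows), and block 1 hasn't moved. I'll continue pressing down in gap 3.

{"name": "jog_arm", "arguments": {
  "rows": [0,0,1,0,0,0,1,0,0,0,1,0,0,0,1,0]
}}

```text
time_s: 24.3
tcp_pos: [537.5, 12.4, 92.7]
ee_rot: [3.138, -0.0, 1.527]
wrist_force: [0.5, 2.0, 6.2]
opening: 29.1
grip_force: 81.6
```

{"name": "jog_arm", "arguments": {
  "rows": [0,0,1,0,0,0,1,0,0,0,1,0,0,0,1,0]
}}

```text
time_s: 24.7
tcp_pos: [537.5, 12.4, 88.7]
ee_rot: [3.138, -0.0, 1.527]
wrist_force: [0.7, 2.7, 6.9]
opening: 29.4
grip_force: 81.6
```

{"name": "jog_arm", "arguments": {
  "rows": [0,0,1,0,0,0,1,0,0,0,1,0,0,0,1,0]
}}

```text
time_s: 25.1
tcp_pos: [537.6, 12.4, 84.7]
ee_rot: [3.138, -0.0, 1.527]
wrist_force: [0.4, 3.3, 6.6]
opening: 29.3
grip_force: 81.6
```

{"name": "jog_arm", "arguments": {
  "rows": [0,0,1,0,0,0,1,0,0,0,1,0]
}}

```text
time_s: 25.4
tcp_pos: [537.6, 12.4, 81.7]
ee_rot: [3.138, -0.0, 1.527]
wrist_force: [0.5, 1.8, 6.2]
opening: 29.5
grip_force: 81.6
```

{"name": "jog_arm", "arguments": {
  "rows": [0,0,1,0,0.2,0,1,0]
}}

```text
time_s: 25.6
tcp_pos: [536.9, 12.5, 78.8]
ee_rot: [3.14, -0.0, 1.527]
wrist_force: [1.2, 2.4, 2.5]
opening: 28.8
grip_force: 81.3
```

{"name": "jog_arm", "arguments": {
  "rows": [0.2,0,1,0,0.1,0,1,0,0,0,1,0]
}}

```text
time_s: 25.9
tcp_pos: [536.1, 12.6, 75.2]
ee_rot: [-3.141, 0.0, 1.527]
wrist_force: [0.9, 1.9, 3.3]
opening: 28.9
grip_force: 81.3
```

{"name": "jog_arm", "arguments": {
  "rows": [0.2,0,1,0,0,0,1,0,0,0,1,0,0,0,0,0]
}}

```text
time_s: 26.3
tcp_pos: [535.9, 12.7, 72.0]
ee_rot: [-3.141, 0.0, 1.527]
wrist_force: [1.1, -0.1, -0.2]
opening: 29.2
grip_force: 81.3
```

Good. The last 2 mm to home with a light press, then a home check.

{"name": "jog_arm", "arguments": {
  "rows": [0,0,1,0,0,0,1,0,0,0,0,0]
}}

```text
time_s: 26.6
tcp_pos: [536.1, 12.8, 70.2]
ee_rot: [-3.142, 0.0, 1.527]
wrist_force: [0.3, 0.8, 1.5]
opening: 29.3
grip_force: 81.5
```

{"name": "jog_arm", "arguments": {
  "rows": [0,0,1,0,0,0,0,0]
}}

```text
time_s: 26.8
tcp_pos: [536.2, 12.7, 70.1]
ee_rot: [-3.141, 0.0, 1.527]
wrist_force: [-2.9, 0.4, 9.8]
opening: 29.1
grip_force: 82.4
```

{"name": "jog_arm", "arguments": {
  "rows": [0.1,0,0.8,0,0,0,0,0]
}}

```text
time_s: 27.0
tcp_pos: [536.3, 12.7, 70.0]
ee_rot: [-3.141, 0.001, 1.527]
wrist_force: [-5.8, 0.2, 15.9]
opening: 28.9
grip_force: 83.3
```

{"name": "jog_arm", "arguments": {
  "rows": [0.3,0,-1,0,0,0,-0.6,0,0,0,0,0]
}}

```text
time_s: 27.3
tcp_pos: [536.1, 12.8, 70.2]
ee_rot: [-3.142, 0.001, 1.527]
wrist_force: [-1.3, -3.1, 4.8]
opening: 29.2
grip_force: 81.3
```

{"name": "jog_arm", "arguments": {
  "rows": [0,0,0,0,0,0,0,0,0,0,0,0,0,0,0,0],
  "grip": -0.5,
  "newtons": 20
}}

```text
time_s: 27.7
tcp_pos: [536.0, 13.5, 69.8]
ee_rot: [-3.141, -0.0, 1.527]
wrist_force: [-0.5, 0.5, 0.2]
opening: 63.9
grip_force: 0.0
```

{"name": "jog_arm", "arguments": {
  "rows": [0,0,0,0,0,0,0,0,0,0,-2,0,0,0,-6,0,0,0,-14,0,0,0,-20,0,0,0,-25,0,0,0,-25,0]
}}

```text
time_s: 28.5
tcp_pos: [536.3, 13.2, 164.2]
ee_rot: [3.141, 0.0, 1.527]
wrist_force: [-0.1, 0.1, -1.4]
opening: 63.6
grip_force: 0.0
```

{"name": "jog_arm", "arguments": {
  "rows": [10,0,-25,0,20,0,-20,0,10,0,0,0,0,0,0,0,0,0,0,0,0,0,0,0]
}}

```text
time_s: 29.1
tcp_pos: [537.1, 52.8, 205.9]
ee_rot: [-3.139, 0.0, 1.527]
wrist_force: [0.6, -0.4, -0.7]
opening: 64.2
grip_force: 0.0
```

Run:
```python
from h import *
w=grab('wrist','w10');s=observe();print(s['tcp_pos'],s['wrist_force'],s['time_s'])
t=grab('scene','s10')
a=cv2.resize(w['img'][20:290,160:350],None,fx=2.2,fy=2.2,interpolation=cv2.INTER_CUBIC)
p=proj(t,[[538,40,60]])[0].astype(int)
b=cv2.resize(t['img'][p[1]-60:p[1]+75,p[0]-45:p[0]+45],None,fx=4.2,fy=4.4,interpolation=cv2.INTER_CUBIC)
h=min(len(a),len(b)); m=np.hstack([a[:h],b[:h]]);cv2.imwrite('pics/fin.png',m);print(m.shape)
```

```text
[537.25173649  52.68669095 205.94846208] [ 0.05773355  0.00131923 -0.24742618] 29.15
(594, 796, 3)
```

View pics/fin.png

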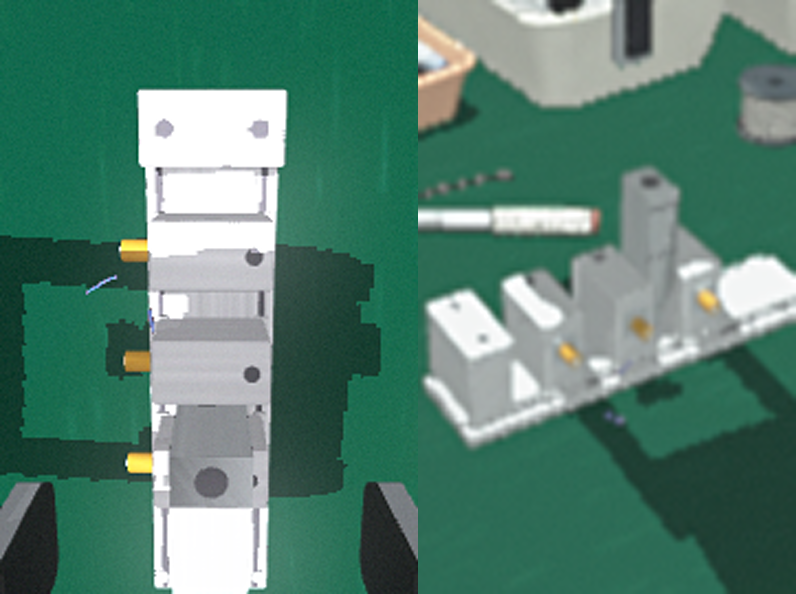

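The final view shows the three blocks evenly spaced, jacks at (133,250), (137,361) and (140,462). The spacer stands upright in the last gap (top hole at (211,482)), the gripper is clear and the wrench is undisturbed. I'll hand in.

```bash
python3 -c "
from workcell import *
print(sign_off())"
```

```text
the job is handed in; nothing more can be done
None
```

The job is handed in at 29 s of the 67 s allowed: the spacer set all three gaps in order and stands home and upright in the last one. Stop–1 and 1–2 spacing matched in the images; the third gap was only checked by eye.

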